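Bring the dust collector back on after a tripped outlet

ROBOT

A 6-joint arm with a two-finger parallel gripper is mounted at the origin on the work surface. World frame = base frame: x ahead of the robot, y to its left, z up, the work surface at z = 0. Lengths are in m, angles in rad, forces in N, time in s.
With the tool pointing down it reaches from about 0.35 to 0.975 m from the base axis. Payload 4.9 kg.
Tool frame: the origin (TCP) lies at the very end of the fingers, on their centre line; the grasp point (between the pads) lies ctrl.hold_point_z behind it (ctrl.hold_point_z is the distance from the TCP to the grasp point, in m); z points along the fingers, y is the line along which they close (so a half turn about z gives the same grasp; the last joint's range is limited). The gripper opens to 85 mm and grips with 20 to 120 N. Pads are 22 mm wide; open, the fingers measure 114 mm over their backs; the gripper's body (76 mm by 85 mm) begins 54 mm behind the grasp point. The pads swing forward as they close: fully open they stand 13 mm farther back than shut.
Start: joints at [-1.327, 0.053, 1.613, -0, 1.476, -0.119], TCP at [0.222, -0.584, 0.197] pointing down, gripper open.
Joint ranges: [-3.01, 3.01], [-1.01, 2.22], [0.06, 2.58], [-1.02, 4.17], [0.09, 2.62], [-3.14, 3.14]. Speed limits (rad/s): [2.57, 2.57, 3.14, 3.14, 3.14, 3.14].

INTERFACE

Orientations are given as a rotation vector (axis times angle).
In Python, from station import ctrl gives the robot as it stands. The module is installed in compiled form; this text tells all that it offers.
- The arm moves only by the tool jog_arm, never from a script. Its argument "deltas" is a list of rows, each a list of 3 entries, a list of its own where there are three numbers: the closure, from -1 (fully open) to 1 (shut), then the shift along the world's x, y, z scaled (see below), then the turn, a rotation vector about the world's x, y, z scaled (see below). A call has 1 to 12 rows; each row is the pose to reach, as a shift and turn from the pose commanded when the call began, turning the shorter way round; what a row does not reach only later rows make up. The controller multiplies each number of a shift by 0.4 m and each number of a turn by 180 degrees. A row lasts 1/12 s, in which the tool goes at most 41.7 mm and 7.16 degrees, less where a joint would pass 70% of its speed; a pose out of reach is approached as far as the arm can. A call with a number of a shift or a turn outside -1 to 1 is refused whole. A call with a gripper value outside its range is refused whole. The fingers move at their own pace and stop on an object; "squeeze" is the grip in N (left out, the last holds). Time passes only in rows, so rows that repeat a pose let the fingers close. It gives the time, the measured TCP pose, the force, the opening and the grip force at its end, in the units of the state.
- ctrl.get_obs(): the state, without advancing time (a new reading comes with each control period).
- ctrl.get_image(name): name is "side" or "top"; returns the picture (400x640x3 uint8, red, green, blue); there is no depth.
- ctrl.get_calibration(name): a dict with "K" (3x3 intrinsics, pixels), "extrinsics" (4x4, takes a point from world to camera coordinates). Camera axes: x right, y down, z forward; pixel columns grow to the right and rows downward; lengths in m; the calibration is good to about 2 mm. A picture is of the moment at which its call begins. get_calibration takes no time and is no camera call.
- ctrl.finish_job(): hands the job in; it is judged then, once.
The state is a dict: "t": time; "q": joint angles; "dq": joint speeds; "effort": joint torques, N m; "tool_pos": TCP position; "tool_rot": TCP orientation; "contact_force": force on the tool from outside, world axes, zero at the start; "wrist_torque": the same for the moment, N m; "opening": finger opening in m; "grip_force": force on a finger pad.
Only numpy, scipy, OpenCV 4.12 (cv2) and the standard library are available. Lean on these libraries where they do the work, as an engineer would, in place of code of your own. Each camera call takes 0.05 s, during which the arm holds its last target. There are 200 camera calls.

TASK

The dust collector's outlet has tripped. Push the popped-up yellow reset button on the orange outlet box fully home so that it stays in, then press down the raised, white-striped end of the red rocker on the grey switch box until it has tipped all the way over, then press the green button on the black remote fully in and let it come back out. Pushing with closed fingertips is all it takes: pick nothing up, do not press the remote's red button, leave the remote lying flat where it is, and leave the clamps, pliers and dish of washers alone.

Things in the scene. Friction and masses are not known exactly. Their poses are not given: they have to be found in the camera images.
- outlet_box: Orange plastic outlet box screwed to the bench, 100 x 90 x 48 mm high (x, y, z), with two black outlets in its top towards its +x side; origin at the centre of its underside, z up. The reset button stands in its top, 18 mm from its centre towards its own -x.
- reset_button (a joint): Travel of the yellow reset button, m: 0 popped up, 0.010 fully home; counts as home above 0.008. It slides straight down against about 3 N of friction, has no spring and stays where it is left.
- reset_top (a point): Centre of the flat top of the yellow reset cap (30 mm diameter, on a white neck); moves with it, 67 mm above the bench when popped up and 57 mm when home (the cap's underside then meets the box top).
- switch_box: Grey switch box screwed to the bench, 100 x 80 x 50 mm high; origin at the centre of its underside, z up. The rocker's pivot is a line along its y, 62 mm above the bench over its centre. The rocker is a shallow V, 36 mm wide (box y), two flat halves of 37 mm each that meet at the pivot.
- rocker (a joint): Tilt of the red rocker, rad: 0 off, 0.40 fully tipped on; counts as on above 0.33. At 0 the half towards the box's own +x (with a white stripe across it near its end) stands raised 0.4 rad and the other half is level; at 0.40 the striped half is level, its top 62 mm above the bench, and the other is raised. About 0.06 N m of friction, no spring: it stays where it is left.
- rocker_press (a point): Point on the top face of the rocker's striped half, on its middle line, 26 mm from the pivot; moves with it: 72 mm above the bench at 0, 62 mm at 0.40. Pressing straight down here tips it.
- remote: Black remote control lying loose and flat on the bench, 150 x 62 x 22 mm, about 0.25 kg; origin at the centre of its underside, z up. Green button 33 mm from its centre towards its own +x, red button 33 mm towards -x.
- start_button (a joint): Travel of the green button, m: 0 out, 0.006 fully in; counts as pressed above 0.0045. Sprung straight up: 1 N to start moving, 4 N fully in.
- start_top (a point): Centre of the flat top of the green button (30 mm diameter); 32 mm above the bench when out.
- stop_button (a joint): Travel of the red button on the remote, m: 0 out, 0.006 fully in, same spring. To be left alone.
- stop_top (a point): Centre of the flat top of the red button on the remote (30 mm diameter); 32 mm above the bench when out.
- clamp_a: Loose steel C-clamp lying flat, about 160 x 90 x 16 mm, origin under its middle on the bench; handle to its -x. Bystander.
- clamp_b: Second loose C-clamp of the same shape lying flat. Bystander.
- pliers: Loose slip-joint pliers with blue handles lying flat, 200 x 65 x 16 mm along own x, jaws to +x; origin on the bench near the rivet (12 mm from it). Bystander.
- dish: Loose white ceramic dish of washers, 108 mm across the rim, 32 mm high; origin at the centre of its underside. Bystander.
Mind the look-alikes: they are no part of the job. Of the things shaped like the remote, the black one is meant.

How it is judged:
By the outcome, as a careful person would: the job done as asked, in the order asked, and still so for the second after the job is handed in, with the robot touching nothing.
It also fails if it takes over 54 s, if anything falls off the work surface, if the arm or the gripper's body presses on something with over 40 N, if the wrist force passes 120 N, or if a joint passes its speed limit or range.

## Working session

There is one attempt and no reset: what is moved stays moved. The work goes in short steps, Python scripts to look and compute and a tool call to move; the robot and the scene stay as the last step left them, time stands still between calls to the robot, and variables do not carry over. Pictures are saved under pics/ and viewed, at most 10 in all, crops included, and the job is handed in when it is done.

Besides the shell and the picture viewer there is one more tool, called by a JSON object that holds its "api" and its "payload". jog_arm: Moves the arm, as the interface text tells. Its arguments: {"type":"object","properties":{"deltas":{"type":"array","items":{"type":"array"}},"squeeze":{"type":"number"}},"required":["deltas"]}

```bash
mkdir -p pics; cat > h.py <<'E'
import numpy as np, cv2
from station import ctrl
def save(n,im): cv2.imwrite('pics/'+n, im[...,::-1])
def ray(cam,uv,z):
    c=ctrl.get_calibration(cam);K=np.array(c['K']);E=np.array(c['extrinsics']);R,t=E[:3,:3],E[:3,3]
    o=-R.T@t;d=R.T@np.linalg.solve(K,[uv[0],uv[1],1.]);return o+d*(z-o[2])/d[2]
def proj(cam,p):
    c=ctrl.get_calibration(cam);K=np.array(c['K']);E=np.array(c['extrinsics']);q=K@(E[:3,:3]@np.array(p)+E[:3,3]);return q[:2]/q[2]
E
python3 - <<'E'
from h import *
for n in('top','side'):
    im=ctrl.get_image(n);save(n+'0.png',im);np.save(n+'0.npy',im)
o=ctrl.get_obs();print(o['t'],o['tool_pos'],o['tool_rot'],o['opening'],ctrl.hold_point_z)
E
```

```text
0.1 [ 0.22164582 -0.58368301  0.19543576] [-3.08814799e+00 -5.66420619e-01  2.33321725e-04] 0.08554633631169124 0.0187
```

View pics/top0.png

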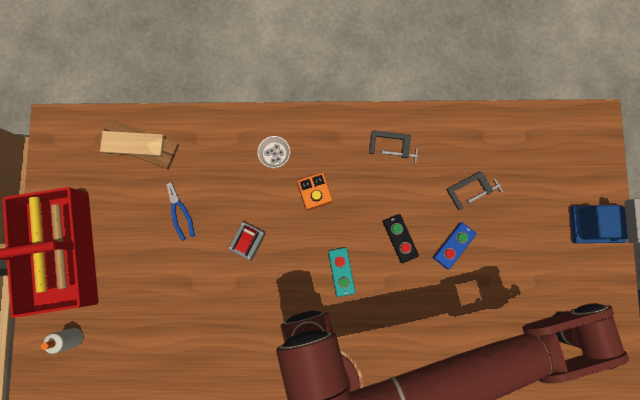

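View pics/side0.png

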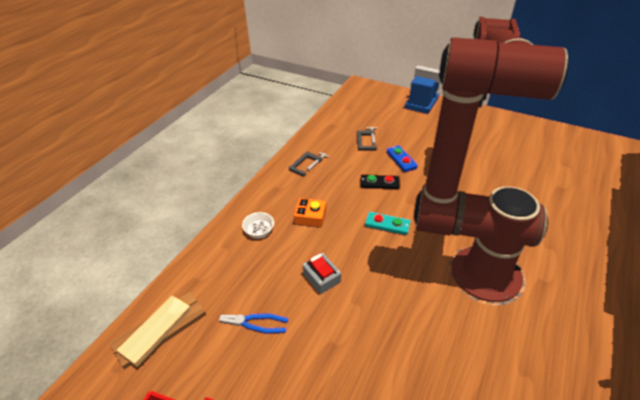

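The top view shows three remote-shaped things: black (400,238), teal (341,272) and blue (455,246). I choose the black one, with its green button at (397,229) and red at (405,248). The yellow cap is at (316,196) on the orange box, and the red rocker is at (247,240) on the grey box. The red toolbox at far left is no part of the job. In the side view the same things are at: yellow (315,206), rocker (322,266), black remote's green button (372,180).

```bash
python3 - <<'E'
from h import *
T=np.load('top0.npy');S=np.load('side0.npy')
def blob(im,box,cond):
    x0,y0,x1,y1=box;c=im[y0:y1,x0:x1];h=cv2.cvtColor(c,cv2.COLOR_RGB2HSV).astype(int)
    m=cond(h[...,0],h[...,1],h[...,2]).astype(np.uint8)
    n,l,st,ce=cv2.connectedComponentsWithStats(m);k=1+np.argmax(st[1:,4]);mm=(l==k).astype(np.uint8)
    r=cv2.minAreaRect(cv2.findNonZero(mm)+np.array([x0,y0]))
    return ce[k]+[x0,y0],st[k,4],r
yel=lambda h,s,v:(h>=21)&(h<=32)&(s>150)&(v>150)
grn=lambda h,s,v:(h>45)&(h<85)&(s>80)&(v>50)
red=lambda h,s,v:((h<6)|(h>174))&(s>150)&(v>80)
org=lambda h,s,v:(h>8)&(h<=20)&(s>200)&(v>150)
gry=lambda h,s,v:(s<50)&(v>60)
blk=lambda h,s,v:(v<60)
for nm,tb,sb,c,z in[('yellow',(296,172,336,212),(292,194,330,228),yel,.067),('green',(380,210,420,265),(358,170,402,192),grn,.032),
  ('stop',(380,210,420,265),(358,170,402,192),red,.032),('rocker',(225,215,268,262),(300,250,345,295),red,.066),
  ('box',(290,165,340,215),None,org,.048),('grey',(225,215,268,262),None,gry,.05),('remote',(378,208,422,268),None,blk,.022)]:
    a=blob(T,tb,c);print(nm,a[0].round(1),a[1],'top',ray('top',a[0],z).round(4),end=' ')
    if sb: b=blob(S,sb,c);print('side',b[0].round(1),b[1],ray('side',b[0],z).round(4))
    else: print([ray('top',p,z)[:2].round(3).tolist() for p in cv2.boxPoints(a[2])])
w=np.hstack([cv2.resize(T[y:y+64,x:x+64],(390,390),interpolation=cv2.INTER_CUBIC) for x,y in((215,208),(368,206))])
w2=np.hstack([cv2.resize(S[y:y+64,x:x+64],(390,200),interpolation=cv2.INTER_CUBIC) for x,y in((290,240),(350,150))])
save('crop.png',np.vstack([w,w2]))
E
```

```text
yellow [315.9 194.3] 65 top [0.5964 0.0267 0.067 ] side [314.6 204.3] 60 [0.5933 0.028  0.067 ]
green [397.  228.1] 67 top [ 0.4904 -0.2318  0.032 ] side [371.3 177.7] 51 [ 0.4868 -0.2288  0.032 ]
stop [405.4 247.2] 68 top [ 0.4294 -0.2568  0.032 ] side [388.9 178.3] 47 [ 0.4258 -0.2552  0.032 ]
rocker [243.9 242. ] 235 top [0.4475 0.2528 0.066 ] side [322. 267.] 267 [0.4452 0.2565 0.066 ]
box [312.6 189.8] 244 top [0.6138 0.0376 0.048 ] [[0.646, 0.09], [0.673, 0.006], [0.579, -0.024], [0.552, 0.059]]
grey [246.9 240.9] 402 top [0.4517 0.2459 0.05  ] [[0.428, 0.307], [0.516, 0.262], [0.478, 0.19], [0.391, 0.235]]
remote [400.1 238.5] 623 top [ 0.4578 -0.2423  0.022 ] [[0.515, -0.185], [0.541, -0.242], [0.404, -0.299], [0.379, -0.243]]
```

View pics/crop.png

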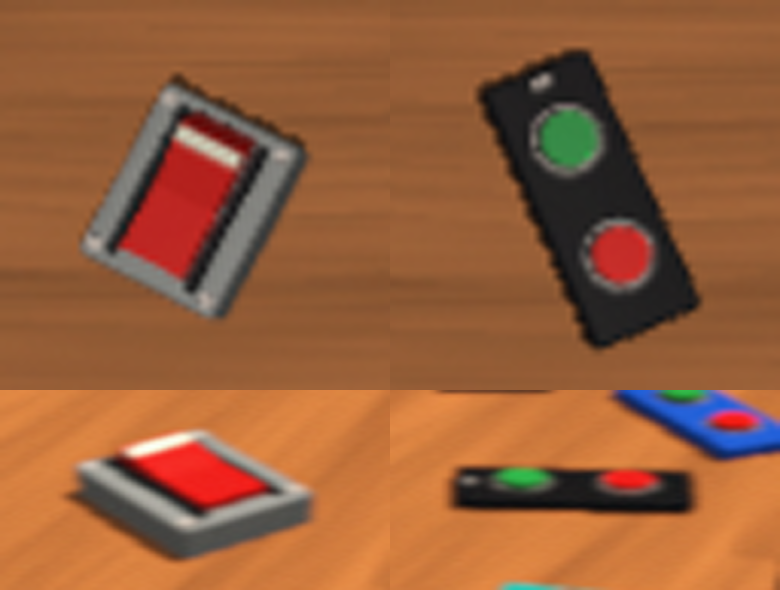

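The crop confirms the black remote (green button at its far end, red nearer). The rocker's white stripe is on its far (+x, slightly −y) end. The two views agree to 2–4 mm, and the box and remote sizes come out right (100×81, 66 mm between buttons). Targets are reset (0.595, 0.027), rocker press near (0.473, 0.238) and green (0.489, −0.230). I'll shut the fingers and move over the reset button.

{"api": "jog_arm", "payload": {"deltas": [[1,[0.47,0.76,0],[0,0,0]],[1,[0.47,0.76,0],[0,0,0]],[1,[0.47,0.76,0],[0,0,0]],[1,[0.47,0.76,0],[0,0,0]],[1,[0.47,0.76,0],[0,0,0]],[1,[0.47,0.76,0],[0,0,0]],[1,[0.47,0.76,0],[0,0,0]],[1,[0.47,0.76,0],[0,0,0]],[1,[0.47,0.76,0],[0,0,0]],[1,[0.47,0.76,0],[0,0,0]],[1,[0.47,0.76,0],[0,0,0]],[1,[0.47,0.76,0],[0,0,0]]]}}

```text
t: 1.1
tool_pos: [0.4095, -0.2805, 0.1963]
tool_rot: [-3.09, -0.567, 0.001]
contact_force: [0.1, 0.1, 0.4]
opening: 0.0
grip_force: 0.0
```

{"api": "jog_arm", "payload": {"deltas": [[1,[0.46,0.77,0],[0,0,0]],[1,[0.46,0.77,0],[0,0,0]],[1,[0.46,0.77,0],[0,0,0]],[1,[0.46,0.77,0],[0,0,0]],[1,[0.46,0.77,0],[0,0,0]],[1,[0.46,0.77,0],[0,0,0]],[1,[0.46,0.77,0],[0,0,0]],[1,[0.46,0.77,0],[0,0,0]],[1,[0.46,0.77,0],[0,0,0]],[1,[0.46,0.77,0],[0,0,0]],[1,[0.46,0.77,-0.1],[0,0,0]],[1,[0.46,0.77,-0.2],[0,0,0]]]}}

```text
t: 2.1
tool_pos: [0.597, 0.0261, 0.1192]
tool_rot: [3.088, 0.564, 0.012]
contact_force: [-0.4, -0.1, -0.6]
opening: 0.0001
grip_force: 0.0
```

```bash
python3 - <<'E'
from h import *
o=ctrl.get_obs();print(o['t'],o['tool_pos'],o['tool_rot'],o['opening'],o['contact_force'],o['dq'])
for p in[(249.1,231.8)]:print(ray('top',p,.074))
print(ray('side',(316.3,257.6),.074))
E
```

```text
2.1 [0.59702064 0.02605915 0.11920466] [3.08782322 0.56443019 0.01166313] 6.805763927072208e-05 [-0.35172414 -0.07185792 -0.63351506] [-1.49878285e-02  4.44071071e-01  4.78135105e-01  5.80873861e-04
 -8.31002480e-01  7.42102560e-04]
[0.47871545 0.23561711 0.074     ]
[0.4743285  0.23811495 0.074     ]
```

{"api": "jog_arm", "payload": {"deltas": [[1,[0,0,-0.05],[0,0,0]],[1,[0,0,-0.1],[0,0,0]],[1,[0,0,-0.11],[0,0,0]],[1,[0,0,-0.12],[0,0,0]],[1,[0,0,-0.13],[0,0,0]],[1,[0,0,-0.14],[0,0,0]],[1,[0,0,-0.145],[0,0,0]],[1,[0,0,-0.15],[0,0,0]],[1,[0,0,-0.15],[0,0,0]],[1,[0,0,-0.15],[0,0,0]]]}}

```text
t: 2.93
tool_pos: [0.5941, 0.0277, 0.0571]
tool_rot: [3.09, 0.567, 0.001]
contact_force: [-0.5, 0.4, 0.7]
opening: 0.0001
grip_force: 0.0
```

{"api": "jog_arm", "payload": {"deltas": [[1,[0,0,-0.002],[0,0,0]],[1,[0,0,-0.004],[0,0,0]],[1,[0,0,-0.004],[0,0,0]],[1,[0,0,-0.004],[0,0,0]]]}}

```text
t: 3.27
tool_pos: [0.5938, 0.0277, 0.055]
tool_rot: [3.09, 0.567, 0.0]
contact_force: [-0.1, 0.7, 0.5]
opening: 0.0002
grip_force: 0.0
```

No contact has been felt at the expected home height, so I'll look.

```bash
python3 - <<'E'
from h import *
S=ctrl.get_image('side');T=ctrl.get_image('top')
save('c2.png',np.hstack([cv2.resize(S[150:250,260:360],(390,390),interpolation=cv2.INTER_CUBIC),cv2.resize(T[160:225,283:348],(390,390),interpolation=cv2.INTER_CUBIC)]))
o=ctrl.get_obs();print(o['t'],o['tool_pos'],o['contact_force'],proj('side',o['tool_pos']))
E
```

```text
3.3667 [0.59382437 0.02771125 0.05504255] [ 0.02942694  0.15252409 -0.21056892] [314.61150286 206.70169249]
```

View pics/c2.png

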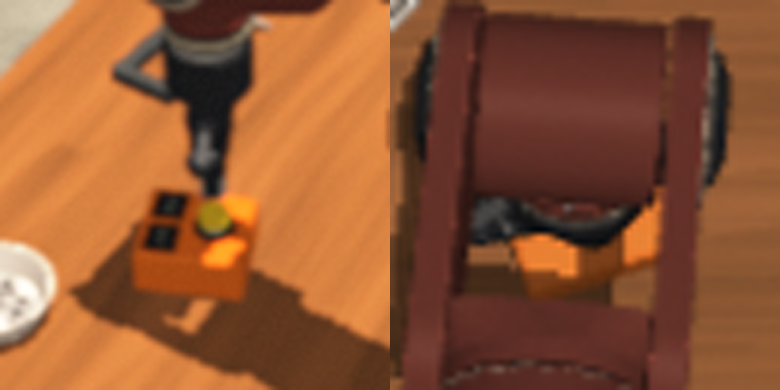

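The cap (crop 213,213) hasn't moved. The visible fingertip ends near crop (212,190), about 8 px above where the reported TCP projects. I'll raise the arm and compare the tip with the reported pose against a clear background.

{"api": "jog_arm", "payload": {"deltas": [[1,[0,0,0.1],[0,0,0]],[1,[0,0,0.15],[0,0,0]],[1,[0,0,0.15],[0,0,0]],[1,[0,0,0.15],[0,0,0]]]}}

```text
t: 3.7
tool_pos: [0.5952, 0.0276, 0.1172]
tool_rot: [3.089, 0.567, 0.006]
contact_force: [0.1, 0.1, 0.3]
opening: 0.0001
grip_force: 0.0
```

```bash
python3 - <<'E'
from h import *
S=ctrl.get_image('side')
o=ctrl.get_obs();p=o['tool_pos'];print(o['t'],p,o['contact_force'],proj('side',p))
for dz in(0,.01,.02,.03): print(dz,proj('side',p+[0,0,dz]).round(1))
E=np.array(ctrl.get_calibration('side')['extrinsics']);print('cam',-E[:3,:3].T@E[:3,3])
c=cv2.resize(S[165:225,280:350],(700,600),interpolation=cv2.INTER_CUBIC);u,v=(proj('side',p)-[280,165])*10
cv2.drawMarker(c,(int(u),int(v)),(255,0,255),cv2.MARKER_CROSS,14,1);save('c3.png',c)
E
```

```text
3.75 [0.59395216 0.02771059 0.1152614 ] [-0.48672329  0.17296553 -0.04803817] [314.0660616  193.99714578]
0 [314.1 194. ]
0.01 [314.  191.8]
0.02 [313.9 189.6]
0.03 [313.8 187.4]
cam [0.05155297 0.97234039 1.11893169]
```

View pics/c3.png

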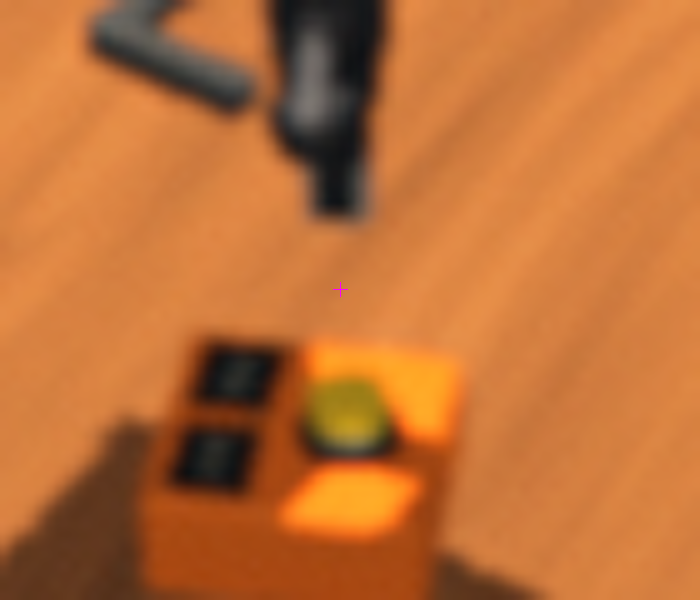

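```bash
python3 - <<'E'
from h import *
S=ctrl.get_image('side');S0=np.load('side0.npy')
for z in(.067,.057):print(z,proj('side',(.595,.0273,z)))
for im in(S0,S):
    h=cv2.cvtColor(im[196:222,296:330],cv2.COLOR_RGB2HSV).astype(int)
    m=((h[...,0]>=22)&(h[...,0]<=34)&(h[...,1]>120)).astype(np.uint8)
    n,l,s,c=cv2.connectedComponentsWithStats(m);k=1+np.argmax(s[1:,4]);print(s[k],c[k]+[296,196])
a=cv2.resize(S0[165:225,280:350],(390,335),interpolation=cv2.INTER_CUBIC);b=cv2.resize(S[165:225,280:350],(390,335),interpolation=cv2.INTER_CUBIC)
g=cv2.resize(S[100:225,230:376],(780,250)[:2]) 
save('c4.png',np.vstack([np.hstack([a,b]),g]))
E
```

```text
0.067 [314.26966649 204.05753405]
0.057 [314.35401819 206.12088548]
[14  5 10  9 60] [314.66666667 204.55      ]
[15  8  8  6 32] [314.34375 206.25   ]
```

View pics/c4.png

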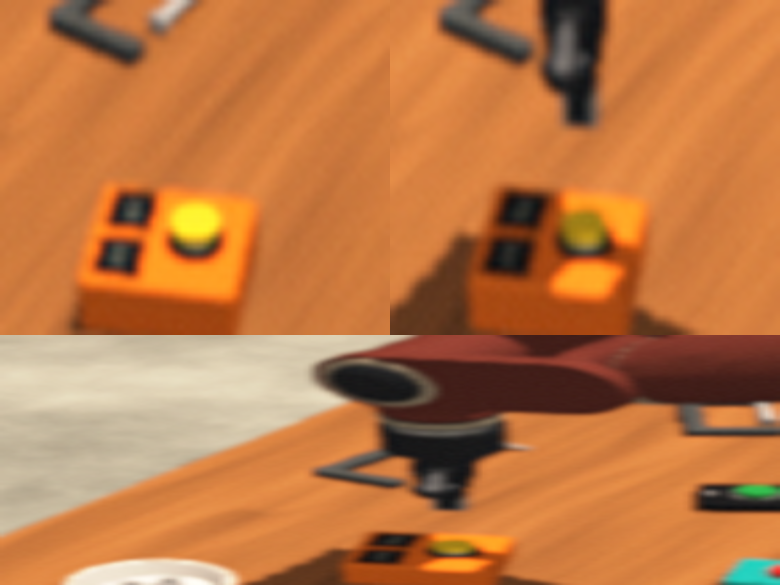

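The raised view shows the shut fingertip at px (314,186.5), while the reported TCP projects to (314,194.0). The columns agree, so the real tip ends roughly 33 mm higher than reported. Any remaining error should be in height rather than sideways. I'll descend under guard, in small steps, watching the force.

{"api": "jog_arm", "payload": {"deltas": [[1,[0,0,-0.08],[0,0,0]],[1,[0,0,-0.13],[0,0,0]],[1,[0,0,-0.15],[0,0,0]],[1,[0,0,-0.155],[0,0,0]],[1,[0,0,-0.16],[0,0,0]],[1,[0,0,-0.165],[0,0,0]],[1,[0,0,-0.165],[0,0,0]]]}}

```text
t: 4.38
tool_pos: [0.5945, 0.0277, 0.0499]
tool_rot: [3.09, 0.567, 0.002]
contact_force: [0.3, 1.0, 0.1]
opening: 0.0
grip_force: 0.0
```

{"api": "jog_arm", "payload": {"deltas": [[1,[0,0,-0.004],[0,0,0]],[1,[0,0,-0.007],[0,0,0]],[1,[0,0,-0.007],[0,0,0]]]}}

```text
t: 4.63
tool_pos: [0.594, 0.0277, 0.0466]
tool_rot: [3.09, 0.567, 0.001]
contact_force: [0.1, 0.4, -0.2]
opening: 0.0001
grip_force: 0.0
```

{"api": "jog_arm", "payload": {"deltas": [[1,[0,0,-0.005],[0,0,0]],[1,[0,0,-0.01],[0,0,0]],[1,[0,0,-0.01],[0,0,0]]]}}

```text
t: 4.88
tool_pos: [0.5934, 0.0277, 0.0417]
tool_rot: [-3.09, -0.567, 0.001]
contact_force: [0.3, -0.5, 0.2]
opening: -0.0001
grip_force: 0.0
```

{"api": "jog_arm", "payload": {"deltas": [[1,[0,0,-0.005],[0,0,0]],[1,[0,0,-0.01],[0,0,0]],[1,[0,0,-0.01],[0,0,0]]]}}

```text
t: 5.13
tool_pos: [0.5934, 0.0277, 0.0376]
tool_rot: [-3.09, -0.567, 0.001]
contact_force: [-1.4, 0.2, 0.3]
opening: 0.0002
grip_force: 0.0
```

{"api": "jog_arm", "payload": {"deltas": [[1,[0,0,-0.005],[0,0,0]],[1,[0,0,-0.01],[0,0,0]],[1,[0,0,-0.01],[0,0,0]]]}}

```text
t: 5.38
tool_pos: [0.5934, 0.0277, 0.0336]
tool_rot: [-3.09, -0.567, 0.001]
contact_force: [-0.3, 0.1, -0.1]
opening: 0.0
grip_force: 0.0
```

{"api": "jog_arm", "payload": {"deltas": [[1,[0,0,-0.005],[0,0,0]],[1,[0,0,-0.01],[0,0,0]],[1,[0,0,-0.01],[0,0,0]]]}}

```text
t: 5.63
tool_pos: [0.5939, 0.0277, 0.0301]
tool_rot: [3.09, 0.567, 0.0]
contact_force: [-0.8, 0.6, -0.0]
opening: 0.0
grip_force: 0.0
```

```bash
python3 - <<'E'
from h import *
S=ctrl.get_image('side');o=ctrl.get_obs();p=o['tool_pos'];print(p,o['contact_force'])
c=cv2.resize(S[165:225,280:350],(700,600),interpolation=cv2.INTER_CUBIC);u,v=(proj('side',p)-[280,165])*10
cv2.drawMarker(c,(int(u),int(v)),(255,0,255),cv2.MARKER_CROSS,14,1);save('c5.png',c)
E
```

```text
[0.59376682 0.02769404 0.03006917] [ 0.69285862 -0.66582695 -0.00650694]
```

View pics/c5.png

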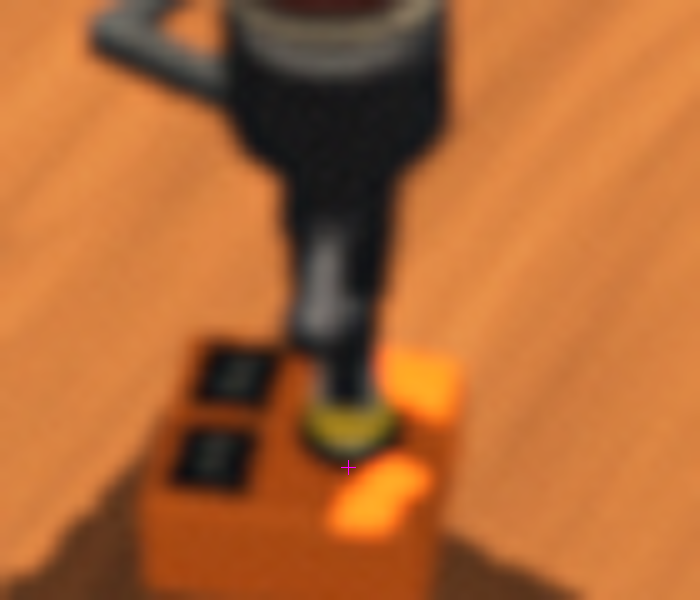

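The tip, with its front edge near crop (345,405), is now just over the cap at (345,420), and the marker for the reported TCP is well below it at (348,467). The fingers are centred on the cap sideways, so I'll continue in small steps.

{"api": "jog_arm", "payload": {"deltas": [[1,[0,0,-0.0025],[0,0,0]],[1,[0,0,-0.005],[0,0,0]],[1,[0,0,-0.0075],[0,0,0]]]}}

```text
t: 5.93
tool_pos: [0.5938, 0.0277, 0.0275]
tool_rot: [3.09, 0.567, -0.0]
contact_force: [-2.0, 0.6, 3.7]
opening: -0.0002
grip_force: 1.4
```

{"api": "jog_arm", "payload": {"deltas": [[1,[0,0,-0.0025],[0,0,0]],[1,[0,0,-0.005],[0,0,0]],[1,[0,0,-0.0075],[0,0,0]]]}}

```text
t: 6.18
tool_pos: [0.5938, 0.0277, 0.0242]
tool_rot: [3.09, 0.567, 0.0]
contact_force: [-2.2, 0.2, 3.3]
opening: -0.0002
grip_force: 1.4
```

{"api": "jog_arm", "payload": {"deltas": [[1,[0,0,-0.0025],[0,0,0]],[1,[0,0,-0.005],[0,0,0]],[1,[0,0,-0.0075],[0,0,0]]]}}

```text
t: 6.43
tool_pos: [0.5939, 0.0277, 0.0223]
tool_rot: [-3.09, -0.567, 0.001]
contact_force: [-6.3, 1.1, 13.1]
opening: 0.0001
grip_force: 6.9
```

Contact shows as the 3 N friction, and the force is now rising. I'll push a little more to confirm the stop.

{"api": "jog_arm", "payload": {"deltas": [[1,[0,0,-0.0025],[0,0,0]],[1,[0,0,-0.005],[0,0,0]],[1,[0,0,-0.005],[0,0,0]]]}}

```text
t: 6.68
tool_pos: [0.5939, 0.0277, 0.0222]
tool_rot: [-3.09, -0.567, 0.002]
contact_force: [-10.3, 0.5, 18.2]
opening: 0.0001
grip_force: 9.2
```

The cap stops firmly at a reading of 0.0222 (18 N), which fits a home height of 57 mm with a 34.8 mm tip offset. Next I'll lift, move over the rocker with the turn, and check the cap unshadowed.

{"api": "jog_arm", "payload": {"deltas": [[1,[0,0,0.05],[0,0,0]],[1,[0,0,0.15],[0,0,0]],[1,[0,0,0.25],[0,0,0]],[1,[-0.05,0.1,0.25],[0,0,-0.04]],[1,[-0.1,0.2,0.25],[0,0,-0.08]],[1,[-0.15,0.3,0.25],[0,0,-0.12]],[1,[-0.2,0.4,0.25],[0,0,-0.16]],[1,[-0.25,0.48,0.25],[0,0,-0.2]],[1,[-0.3,0.526,0.25],[0,0,-0.24]],[1,[-0.3,0.526,0.25],[0,0,-0.267]],[1,[-0.3,0.526,0.25],[0,0,-0.267]],[1,[-0.3,0.526,0.25],[0,0,-0.267]]]}}

```text
t: 7.68
tool_pos: [0.4737, 0.2382, 0.1188]
tool_rot: [3.054, -0.734, 0.001]
contact_force: [-0.1, 0.2, 0.0]
opening: -0.0
grip_force: 0.0
```

```bash
python3 - <<'E'
from h import *
S=ctrl.get_image('side');T=ctrl.get_image('top');S0=np.load('side0.npy');T0=np.load('top0.npy');o=ctrl.get_obs();p=o['tool_pos'];print(o['t'],p,o['tool_rot'],o['contact_force'],o['q'])
y=(.3106/.95)
for nm,im in(('s0',S0),('s',S),('t0',T0),('t',T)):
    b=(296,196,330,222) if nm[0]=='s' else (300,182,332,208)
    h=cv2.cvtColor(im[b[1]:b[3],b[0]:b[2]],cv2.COLOR_RGB2HSV).astype(int);m=((h[...,0]>=22)&(h[...,0]<=34)&(h[...,1]>120)).astype(np.uint8)
    n,l,s,c=cv2.connectedComponentsWithStats(m);k=1+np.argmax(s[1:,4]);print(nm,s[k],c[k]+b[:2])
print([proj('top',(.595,.0273,z)) for z in(.067,.057)])
r=lambda im,a:cv2.resize(im,a,interpolation=cv2.INTER_CUBIC)
save('c6.png',np.vstack([np.hstack([r(S0[190:230,290:340],(390,290)),r(S[190:230,290:340],(390,290))]),r(S[180:300,260:420],(780,300))]))
E
```

```text
7.7833 [0.47447464 0.2373754  0.11905266] [ 3.05337063e+00 -7.38593495e-01  5.83881533e-04] [-0.23919198 -0.18294307  1.02010148] [ 3.23762870e-01 -1.13489809e-01  1.90761870e+00 -3.42635308e-04
  1.34723471e+00  2.36930614e+00]
s0 [14  5 10  9 60] [314.66666667 204.55      ]Traceback (most recent call last):
  File "<stdin>", line 7, in <module>
    return _wrapfunc(a, 'argmax', axis=axis, out=out, **kwds)
    return bound(*args, **kwds)
ValueError: attempt to get argmax of an empty sequence
```

The arm hides the outlet box from the side camera here. There's plenty of time, so I'll swing clear to verify the cap before doing the rocker, since the order counts.

{"api": "jog_arm", "payload": {"deltas": [[1,[0,-0.1,0.1],[0,0,0]],[1,[0,-0.2,0.1],[0,0,0]],[1,[0,-0.3,0.1],[0,0,0]],[1,[0,-0.4,0.1],[0,0,0]],[1,[0,-0.5,0.1],[0,0,0]],[1,[0,-0.6,0.1],[0,0,0]],[1,[0,-0.7,0.1],[0,0,0]],[1,[0,-0.8,0.1],[0,0,0]],[1,[0,-0.9,0.1],[0,0,0]],[1,[0,-1,0.1],[0,0,0]],[1,[0,-1,0.1],[0,0,0]],[1,[0,-1,0.1],[0,0,0]]]}}

```text
t: 8.78
tool_pos: [0.4734, -0.165, 0.1592]
tool_rot: [-3.051, 0.748, 0.0]
contact_force: [0.2, 0.7, 1.0]
opening: -0.0001
grip_force: 0.0
```

```bash
cat > chk.py <<'E'
from h import *
import sys
S=ctrl.get_image('side');T=ctrl.get_image('top');S0=np.load('side0.npy');T0=np.load('top0.npy');o=ctrl.get_obs();print(o['t'],o['tool_pos'],o['tool_rot'],o['contact_force'])
for nm,im in(('s0',S0),('s',S),('t0',T0),('t',T)):
    b=(296,196,330,222) if nm[0]=='s' else (300,182,332,208)
    h=cv2.cvtColor(im[b[1]:b[3],b[0]:b[2]],cv2.COLOR_RGB2HSV).astype(int);m=((h[...,0]>=22)&(h[...,0]<=34)&(h[...,1]>120)).astype(np.uint8)
    n,l,s,c=cv2.connectedComponentsWithStats(m)
    if n>1: k=1+np.argmax(s[1:,4]);print(nm,s[k],c[k]+b[:2])
r=lambda im,a:cv2.resize(im,a,interpolation=cv2.INTER_CUBIC)
save(sys.argv[1],np.vstack([np.hstack([r(S0[190:230,290:340],(390,290)),r(S[190:230,290:340],(390,290))]),np.hstack([r(S[245:295,295:350],(390,300)),r(T[212:268,218:274],(390,300))])]))
E
python3 chk.py c6.png
```

```text
8.8833 [ 0.4736099  -0.16233482  0.15898546] [-3.05226301e+00  7.41670582e-01  6.82346593e-04] [ 0.97098492  1.01171962 -0.11617409]
s0 [14  5 10  9 60] [314.66666667 204.55      ]
s [15  7  9  7 53] [314.58490566 206.        ]
t0 [12  9 10  9 76] [316.28947368 194.90789474]
t [12  9 10 10 78] [316.17948718 195.30769231]
```

View pics/c6.png

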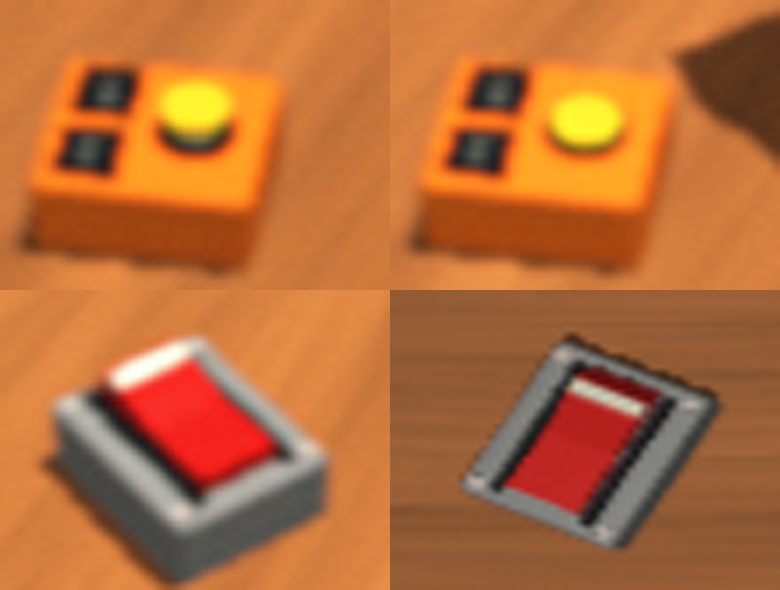

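In the top row of the picture, the cap at right (585,125) now sits flush on the box, where it previously stood on its neck: the reset button is home. The rocker's striped end is still raised (bottom-left crop 150,365). Fingertip z is the reading + 0.035, so the rocker ends at a reading of about 0.027. Going back over it now.

{"api": "jog_arm", "payload": {"deltas": [[1,[0,0.1,0],[0,0,0]],[1,[0,0.2,0],[0,0,0]],[1,[0,0.3,0],[0,0,0]],[1,[0,0.4,0],[0,0,0]],[1,[0,0.5,0],[0,0,0]],[1,[0,0.6,0],[0,0,0]],[1,[0,0.7,0],[0,0,0]],[1,[0,0.8,0],[0,0,0]],[1,[0,0.9,0],[0,0,0]],[1,[0,0.97,0],[0,0,0]],[1,[0,1,0],[0,0,0]],[1,[0,1,0],[0,0,0]]]}}

```text
t: 9.88
tool_pos: [0.4727, 0.2411, 0.1591]
tool_rot: [-3.055, 0.731, 0.001]
contact_force: [-0.2, -0.2, -0.1]
opening: -0.0003
grip_force: 0.0
```

{"api": "jog_arm", "payload": {"deltas": [[1,[0,0,-0.06],[0,0,0]],[1,[0,0,-0.12],[0,0,0]],[1,[0,0,-0.18],[0,0,0]],[1,[0,0,-0.23],[0,0,0]],[1,[0,0,-0.26],[0,0,0]],[1,[0,0,-0.275],[0,0,0]],[1,[0,0,-0.28],[0,0,0]],[1,[0,0,-0.28],[0,0,0]]]}}

```text
t: 10.55
tool_pos: [0.4742, 0.2378, 0.0476]
tool_rot: [-3.053, 0.741, -0.001]
contact_force: [-0.1, 1.0, 0.8]
opening: -0.0005
grip_force: 0.0
```

{"api": "jog_arm", "payload": {"deltas": [[1,[0,0,-0.008],[0,0,0]],[1,[0,0,-0.016],[0,0,0]],[1,[0,0,-0.024],[0,0,0]],[1,[0,0,-0.03],[0,0,0]],[1,[0,0,-0.035],[0,0,0]]]}}

```text
t: 10.97
tool_pos: [0.4747, 0.2383, 0.0338]
tool_rot: [-3.052, 0.74, -0.003]
contact_force: [0.4, -0.6, 2.4]
opening: 0.0
grip_force: 1.0
```

{"api": "jog_arm", "payload": {"deltas": [[1,[0,0,-0.005],[0,0,0]],[1,[0,0,-0.01],[0,0,0]],[1,[0,0,-0.015],[0,0,0]]]}}

```text
t: 11.22
tool_pos: [0.4743, 0.2382, 0.0274]
tool_rot: [-3.053, 0.741, -0.002]
contact_force: [1.2, -0.1, 2.6]
opening: -0.0004
grip_force: 1.2
```

{"api": "jog_arm", "payload": {"deltas": [[1,[0,0,-0.002],[0,0,0]],[1,[0,0,-0.004],[0,0,0]],[1,[0,0,-0.004],[0,0,0]]]}}

```text
t: 11.47
tool_pos: [0.4744, 0.2383, 0.0272]
tool_rot: [-3.053, 0.74, -0.001]
contact_force: [-2.1, -2.0, 9.5]
opening: -0.0001
grip_force: 5.0
```

The rocker stops hard at 0.0272, exactly as predicted. I'll lift and move toward the remote, turning the fingers back in line with it.

{"api": "jog_arm", "payload": {"deltas": [[1,[0,0,0.08],[0,0,0]],[1,[0,0,0.17],[0,0,0]],[1,[0,-0.04,0.25],[0,0,0]],[1,[0,-0.14,0.3],[0,0,0.04]],[1,[0.03,-0.24,0.3],[0,0,0.08]],[1,[0.03,-0.34,0.3],[0,0,0.12]],[1,[0.03,-0.44,0.3],[0,0,0.16]],[1,[0.035,-0.54,0.3],[0,0,0.2]],[1,[0.035,-0.64,0.3],[0,0,0.24]],[1,[0.035,-0.74,0.3],[0,0,0.267]],[1,[0.035,-0.84,0.3],[0,0,0.267]],[1,[0.035,-0.92,0.3],[0,0,0.267]]]}}

```text
t: 12.47
tool_pos: [0.4867, -0.1146, 0.1447]
tool_rot: [-3.088, -0.571, 0.002]
contact_force: [0.4, 0.3, -0.0]
opening: 0.0001
grip_force: 0.0
```

{"api": "jog_arm", "payload": {"deltas": [[1,[0,-0.08,0],[0,0,0]],[1,[0,-0.16,0],[0,0,0]],[1,[0,-0.22,0],[0,0,0]],[1,[0,-0.25,0],[0,0,0]],[1,[0,-0.25,0],[0,0,0]],[1,[0,-0.25,0],[0,0,0]]]}}

```text
t: 12.97
tool_pos: [0.4874, -0.2127, 0.1449]
tool_rot: [-3.088, -0.565, 0.001]
contact_force: [-0.8, -0.2, -0.1]
opening: 0.0001
grip_force: 0.0
```

```bash
python3 chk.py c7.png
```

```text
13.0667 [ 0.48772922 -0.21190385  0.14515627] [-3.08843046e+00 -5.68702178e-01  7.37529093e-04] [-0.48036384  0.16999546 -0.72926546]
s0 [14  5 10  9 60] [314.66666667 204.55      ]
s [15  7  9  7 53] [314.71698113 206.03773585]
t0 [12  9 10  9 76] [316.28947368 194.90789474]
t [12  9 10 10 77] [316.23376623 195.27272727]
```

View pics/c7.png

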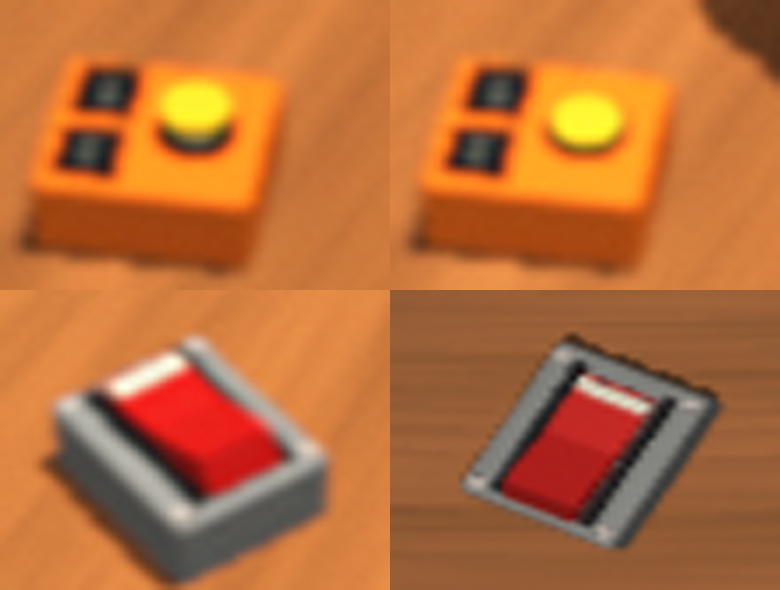

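The rocker is tipped over: the striped half is level and the other half is raised (bottom crops 240,450 and 560,480). The cap is still home. Now I'll align over green and descend to just above it; contact is expected at a reading of about −0.003.

{"api": "jog_arm", "payload": {"deltas": [[1,[0.002,-0.045,0],[0,0,0]],[1,[0.002,-0.045,-0.08],[0,0,0]],[1,[0.002,-0.045,-0.16],[0,0,0]],[1,[0.002,-0.045,-0.24],[0,0,0]],[1,[0.002,-0.045,-0.29],[0,0,0]],[1,[0.002,-0.045,-0.32],[0,0,0]],[1,[0.002,-0.045,-0.33],[0,0,0]],[1,[0.002,-0.045,-0.33],[0,0,0]],[1,[0.002,-0.045,-0.33],[0,0,0]]]}}

```text
t: 13.82
tool_pos: [0.4898, -0.2316, 0.0151]
tool_rot: [3.088, 0.568, 0.003]
contact_force: [0.1, -0.1, 0.3]
opening: 0.0001
grip_force: 0.0
```

{"api": "jog_arm", "payload": {"deltas": [[1,[0,0,-0.01],[0,0,0]],[1,[0,0,-0.02],[0,0,0]],[1,[0,0,-0.03],[0,0,0]],[1,[0,0,-0.03],[0,0,0]]]}}

```text
t: 14.15
tool_pos: [0.4882, -0.2313, 0.0011]
tool_rot: [-3.09, -0.566, 0.001]
contact_force: [0.3, 0.0, 0.1]
opening: -0.0002
grip_force: 0.0
```

{"api": "jog_arm", "payload": {"deltas": [[1,[0,0,-0.005],[0,0,0]],[1,[0,0,-0.01],[0,0,0]],[1,[0,0,-0.015],[0,0,0]],[1,[0,0,-0.02],[0,0,0]],[1,[0,0,-0.022],[0,0,0]],[1,[0,0,-0.022],[0,0,0]]]}}

```text
t: 14.65
tool_pos: [0.4887, -0.2316, -0.007]
tool_rot: [3.09, 0.567, 0.0]
contact_force: [-1.1, 0.1, 3.7]
opening: -0.0001
grip_force: 1.5
```

{"api": "jog_arm", "payload": {"deltas": [[1,[0,0,-0.003],[0,0,0]],[1,[0,0,-0.006],[0,0,0]],[1,[0,0,-0.007],[0,0,0]],[1,[0,0,-0.007],[0,0,0]]]}}

```text
t: 14.98
tool_pos: [0.4888, -0.2316, -0.0088]
tool_rot: [-3.09, -0.567, 0.001]
contact_force: [-4.1, 1.6, 10.7]
opening: -0.0002
grip_force: 4.8
```

The green button is fully in: −0.0088, as predicted, at 10.7 N against the 4 N spring. I'll lift straight up and well clear, then check.

{"api": "jog_arm", "payload": {"deltas": [[1,[0,0,0.01],[0,0,0]],[1,[0,0,0.03],[0,0,0]],[1,[0,0,0.08],[0,0,0]],[1,[0,0,0.16],[0,0,0]],[1,[0,0,0.24],[0,0,0]],[1,[0,0,0.32],[0,0,0]],[1,[-0.05,-0.1,0.4],[0,0,0]],[1,[-0.1,-0.2,0.4],[0,0,0]],[1,[-0.15,-0.3,0.4],[0,0,0]],[1,[-0.2,-0.4,0.4],[0,0,0]],[1,[-0.25,-0.45,0.4],[0,0,0]],[1,[-0.25,-0.45,0.4],[0,0,0]]]}}

```text
t: 15.98
tool_pos: [0.3852, -0.4157, 0.1502]
tool_rot: [3.09, 0.558, -0.003]
contact_force: [-0.1, -0.1, -0.9]
opening: 0.0002
grip_force: 0.0
```

```bash
python3 - <<'E'
from h import *
S=ctrl.get_image('side');T=ctrl.get_image('top');o=ctrl.get_obs();print(o['t'],o['tool_pos'],o['contact_force'],np.abs(o['dq']).max())
r=lambda im,a:cv2.resize(im,a,interpolation=cv2.INTER_CUBIC)
save('c8.png',np.vstack([r(T[100:320,150:520],(780,460)),r(S[165:195,350:410],(280,140))[:, :].repeat(1,1) if 0 else np.hstack([r(S[165:195,350:410],(390,140)),r(np.load('side0.npy')[165:195,350:410],(390,140))])]))
E
```

```text
16.0833 [ 0.38741656 -0.41244071  0.14971521] [-0.25024728  0.5176199   0.16213288] 0.05543329624345921
```

View pics/c8.png

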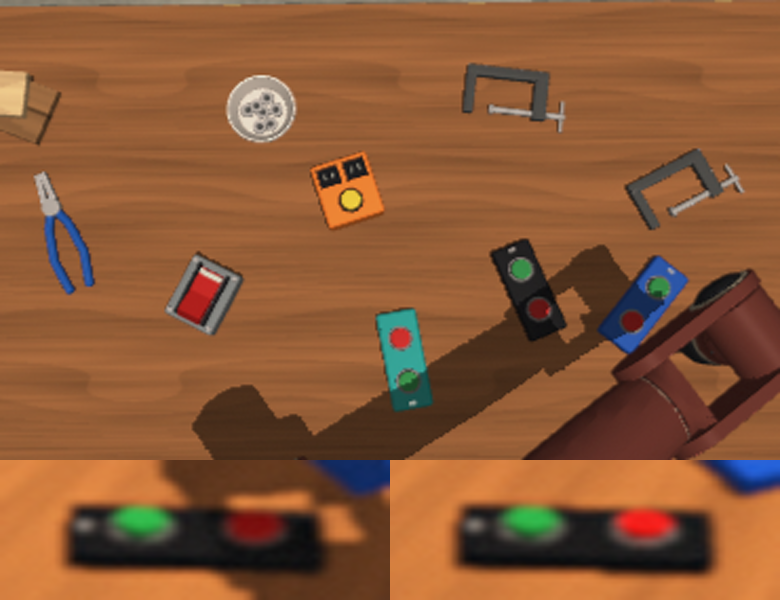

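The remote is unmoved, its green button is back out (crop 140,520, same as before), the cap is home at (350,200), the rocker is tipped, and the bystanders are untouched. Handing in.

```bash
python3 -c "
from station import ctrl
print(ctrl.finish_job())"
```

```text
the job is handed in; nothing more can be done
None
```

I handed the job in at about 16 s, within the 54 s limit: the reset button is home, the rocker is tipped fully over, and the green button went fully in and came back out; the last picture shows nothing else disturbed.

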